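# Move the board-length stop of the strip jig to its next index hole

### The arm

A 6-joint arm with a two-finger parallel gripper is mounted at the origin on a cart in front of the work surface, level with it; the furniture and walls round the work are solid. World frame = base frame: x ahead of the robot, y to its left, z up, the work surface at z = 0. Lengths are in m, angles in rad, forces in N, time in s.
With the tool pointing down it reaches from about 0.325 to 0.85 m from the base axis. Payload 15.5 kg.
Tool frame: the origin (TCP) lies between the finger pads; the fingertips stand 17 mm ahead of it and the grasp point (between the pads) lies 2 mm behind it; z points along the fingers, y is the line along which they close (so a half turn about z gives the same grasp; the last joint's range is limited). The gripper opens to 91 mm and grips with 3 to 60 N. Pads are 32 mm wide; open, the fingers measure 118 mm over their backs; the gripper's body (76 mm by 178 mm) begins 60 mm behind the grasp point.
Start: joints at [-1.319, 0.494, 1.345, -0, 1.302, -0.096], TCP at [0.213, -0.588, 0.231] pointing down, gripper open.
Joint ranges: [-2.91, 2.91], [-0.82, 2.16], [0.22, 2.67], [-1.22, 4.37], [0.12, 2.79], [-3.08, 3.08]. Speed limits (rad/s): [1.89, 1.89, 2.57, 3.01, 3.01, 3.01].

### API

Orientations are given as a unit quaternion [x, y, z, w].
In Python, from station import read_state, snapshot, close_job gives the robot as it stands.
- The arm moves only by the shell command python3 -m pendant 'ROWS' [FORCE]. ROWS is JSON, a list of rows, each a list of 7 numbers: the shift along the tool's x, y, z in units of 100 cm (1.0 is 100 cm), then the turn, a rotation vector about the tool's x, y, z in units of 60 degrees (1.0 is 60 degrees), then the opening, from 0 (shut) to 1 (fully open). A call has exactly 8 rows; each row shifts and turns the commanded pose from where the row before left it, along the tool's axes as they then stand; what a row does not reach is not made up. A row lasts 1/8 s, in which the tool goes at most 62.5 mm and 10.7 degrees, less where a joint would pass 70% of its speed; a pose out of reach is approached as far as the arm can. A call with a number of a shift or a turn outside -1 to 1 is refused whole. A call with a gripper value outside its range is refused whole. The fingers move at their own pace and stop on an object; FORCE is the grip in N (left out, the last holds). Time passes only in rows, so rows that do not move let the fingers close, or fill a call up. It gives the time, the measured TCP pose, the force, the opening and the grip force at its end, in the units of the state.
- read_state(): the state, without advancing time (a new reading comes with each control period).
- snapshot(name): name is "scene" or "top" or "wrist"; returns a dict with "image" (420x560x3 uint8, red, green, blue), "range_z" (420x560 float32, m along the optical axis (not along the pixel's ray), 0 where there is no reading), "fx", "fy", "cx", "cy" (pixels), "k1" (the pictures are not rectified: a ray, as slopes to the right and down, at radius r is drawn at 1 + k1 r^2 times it, then the intrinsics apply), "cam_to_world" (4x4, takes a point from camera to world coordinates); the wrist camera has in their place "tool_from_camera" (4x4, takes a point from camera to tool coordinates, whose origin is the TCP and whose axes are the flange's). Camera axes: x right, y down, z forward; pixel columns grow to the right and rows downward; lengths in m; the calibration is good to about 2 mm. A picture is of the moment at which its call begins: read the wrist's pose just before it.
- close_job(): hands the job in; it is judged then, once.
The state is a dict: "time_s": time; "joint_positions": joint angles; "joint_vel": joint speeds; "joint_torque": joint torques, N m; "tool_pos": TCP position; "tcp_rot": TCP orientation; "wrist_force": force on the tool from outside, world axes, zero at the start; "torque": the same for the moment, N m; "finger_gap": finger opening in m; "grasp_force": force on a finger pad.
Only numpy, scipy, OpenCV 4.12 (cv2) and the standard library are available. Lean on these libraries where they do the work, as an engineer would, in place of code of your own. Each camera call takes 0.05 s, during which the arm holds its last target. There are 200 camera calls.

### The job

Set the board stop of the strip jig one hole longer: first turn the wing knob clockwise (seen from above) until it clicks past its detent, so that its lug swings off the lock plunger's collar. Then pull the round lock plunger on the tube section up, slide the section along the rail to the very next hole, towards the long free end of the rail, and let the pin go fully home in that hole. Finish while still gripping the plunger knob with the pin held fully down in the hole, and do not push the loose things round the jig about.

Things in the scene. Friction and masses are not known exactly. Their poses are not given: they have to be found in the camera images.
- jig: Jig fixed on the worktop: base plate 136 x 250 x 8 mm, square steel rail (20 mm, top 46 mm up) along its y between end posts, index holes 35 mm apart. Origin on the worktop under mid-rail; +y along the rail to its long free end, the way the section must slide; +x across: board bed at +x, wing knob at -x; z up. Pin starts in the hole at y = -50 mm; the next is at y = -15 mm.
- wing_knob (a joint): Angle of wing knob (rad): 0 to 0.12 at the start (lug along the jig's +x, over the plunger's collar, so that the plunger can rise only 2 mm), grows clockwise seen from above, stop at 1.4. A spring ball resists (about 0.15 N m) from 0.3 to 0.65, then pushes it on towards 1.0. Turned past the detent: above 0.85; it stays where it is left there.
- wing_grip (a point): Centre of the black wing of the wing knob, on its vertical axis, 99 mm above the worktop (at x = -60, y = -50 mm of the jig). An upright flat bar 40 mm long (point x, turns with the knob), 10 mm thick (point y), 26 mm high (z 86 to 112 mm). Below it a 16 mm neck, then, at 68 to 76 mm above the worktop, a steel lug out to 54 mm from the axis along point +x.
- plunger_grip (a point): Centre of the round black plunger knob, diameter 22 mm, 26 mm high, 93 mm above the worktop (80 to 106 mm) when the pin is home. Below it a thin stem with a collar (24 mm diameter, top at 67 mm), on the tube section (30 x 30 mm tube, 56 mm long, top at 51 mm). Axes as the jig's. Moves with the section and rises with the plunger.
- plunger (a joint): Lift of the lock plunger (m): 0 = pin fully home in a hole, stop at 0.016; the pin (7.5 mm in holes with 2.5 mm play) is clear of the rail above 0.011. A spring pulls it down with 6 N at 0, 11 N at the top; let go over solid rail it rests at 0.011.
- tube (a joint): Travel of the tube section along the jig's +y (m): 0 +- 0.001 at the start, 0.035 at the next hole (then 0.070, 0.105). It slides with about 2 N of friction and stays where it is left; it carries the plunger with it, so it can be slid by the lifted plunger knob.
- loupe_1: Loose black loupe, 37 mm diameter, 40 mm high, standing past the free end of the jig's rail; origin under its middle. Leave alone.
- reel_1: Loose white film reel, 68 mm diameter, 12 mm high, lying in front of the jig to the left; origin under its middle. Leave alone.
- small_board: Loose small green circuit board, 22 x 71 x 4 mm, lying in front of the jig to the right; origin under its middle. Leave alone.
- plunger_knob: The same round plunger knob; origin at the centre of its underside, 13 mm below plunger_grip.

How it is judged:
On the way, in this order (a step that is already met when the one before it is completed fails the run):
1. the wing knob is turned past its detent (over 0.85 rad) while the plunger is still down (value of joint wing_knob above 0.85 rad and value of joint plunger below 0.004 m), for 0.2 s.
2. the plunger is pulled clear of the rail with the section still near its first hole (value of joint plunger above 0.0095 m and value of joint tube below 0.012 m), for 0.05 s.
3. the section stands at the next hole with the pin fully home (value of joint tube between 0.032 and 0.038 m and value of joint plunger below 0.002 m), for 0.2 s.
At the end, for the whole second after the job is handed in: The tube section stands at the next hole (travel 35 mm within 3 mm) with the pin home (lift under 2 mm), the wing knob is past its detent (over 0.8 rad), and the fingers still hold the plunger knob (over 3 N) (all of step 3 and value of joint wing_knob above 0.8 rad and contact force between the fingers and plunger_knob above 3 N); the arm keeps its last pose, push and grip.
It fails at once if a loose thing near the jig is moved more than 30 mm (distance of any of loupe_1, reel_1, small_board from where it was at the start of the episode above 0.03 m).
It also fails if it takes over 43 s, if anything falls off the work surface, if the arm or the gripper's body presses on something with over 40 N, if the wrist force passes 120 N, or if a joint passes its speed limit or range.

## Working session

There is one attempt and no reset: what is moved stays moved. The work goes in short steps, Python scripts to look and compute and a shell command to move; the robot and the scene stay as the last step left them, time stands still between calls to the robot, and variables do not carry over. Pictures are saved under pics/ and viewed, at most 10 in all, crops included, and the job is handed in when it is done.

```bash
mkdir -p pics; ls
cat > h.py <<'E'
import numpy as np, cv2, pickle
from station import read_state, snapshot
from scipy.spatial.transform import Rotation as R
def take(name):
    st=read_state(); s=snapshot(name)
    if 'cam_to_world' not in s:
        T=np.eye(4);T[:3,:3]=R.from_quat(st['tcp_rot']).as_matrix();T[:3,3]=st['tool_pos']
        s['cam_to_world']=T@np.array(s['tool_from_camera'])
    return s
def save(s,fn): cv2.imwrite('pics/'+fn+'.png',s['image'][:,:,::-1]); pickle.dump(s,open('pics/'+fn+'.pkl','wb'))
def load(fn): return pickle.load(open('pics/'+fn+'.pkl','rb'))
def ray(s,u,v):
    x=np.array([(u-s['cx'])/s['fx'],(v-s['cy'])/s['fy']]);y=x.copy()
    for _ in range(20): y=x/(1+s['k1']*(y@y))
    return np.array([y[0],y[1],1])
def pz(s,u,v,z): # point on plane world z
    T=np.array(s['cam_to_world']);d=T[:3,:3]@ray(s,u,v);o=T[:3,3]
    return o+d*(z-o[2])/d[2]
def pd(s,u,v):
    T=np.array(s['cam_to_world']);return T[:3,:3]@(ray(s,u,v)*s['range_z'][int(v),int(u)])+T[:3,3]
E
python3 - <<'E'
from h import *
a=take('top');save(a,'top0');b=take('scene');save(b,'sc0')
print(a['cam_to_world'],a['fx'],a['k1']);print(read_state())
E
```

```text
pics
[[ 0.02050523 -0.98210382  0.18722078  0.3107744 ]
 [-0.9997702  -0.02131307 -0.00230278  0.14746417]
 [ 0.00625182 -0.18713054 -0.98231516  0.93364911]
 [ 0.          0.          0.          1.        ]] 446.1874794869604 -0.10082656869084806
{'time_s': 0.1, 'joint_positions': array([-1.31852016e+00,  4.94131836e-01,  1.34604070e+00,  1.35553332e-05,
        1.30248987e+00, -9.55111658e-02]), 'joint_vel': array([-0.00199255, -0.00074799, -0.00118661, -0.00232396, -0.00174446,
       -0.0004219 ]), 'joint_torque': array([-7.99555855e-04, -8.80242848e+01, -3.82543230e+01,  7.06574391e-02,
        4.82358481e-02,  2.28253350e-05]), 'tool_pos': array([ 0.21293551, -0.58728329,  0.23040081]), 'tcp_rot': array([ 9.84918729e-01,  1.73016795e-01, -3.53679351e-05, -5.33746417e-04]), 'wrist_force': array([ 0.12185386, -0.04867079, -0.25522982]), 'torque': array([-0.02202883, -0.03074064, -0.00012602]), 'grasp_force': 0.0, 'finger_gap': 0.09110182517970115}
```

View pics/top0.png

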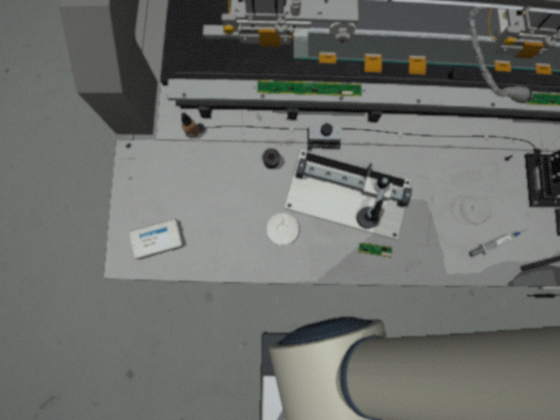

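View pics/sc0.png

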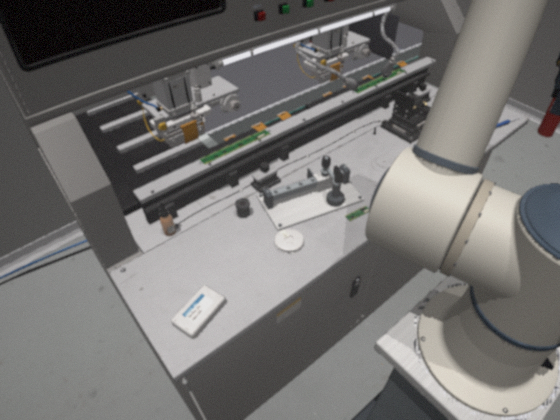

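The top view shows the jig at about (350,190), rail running left (free end at ~(300,160)), the plunger at about (383,185) and the wing at about (370,212). The loupe is at (271,158), the reel at (282,229) and the small board at (376,250).

Run:
```python
from h import *
a=load('top0');im=a['image'][140:265,260:425,::-1]
cv2.imwrite('pics/c1.png',cv2.resize(im,None,fx=4.8,fy=4.8,interpolation=cv2.INTER_CUBIC))
```

```text
(no output)
```

View pics/c1.png

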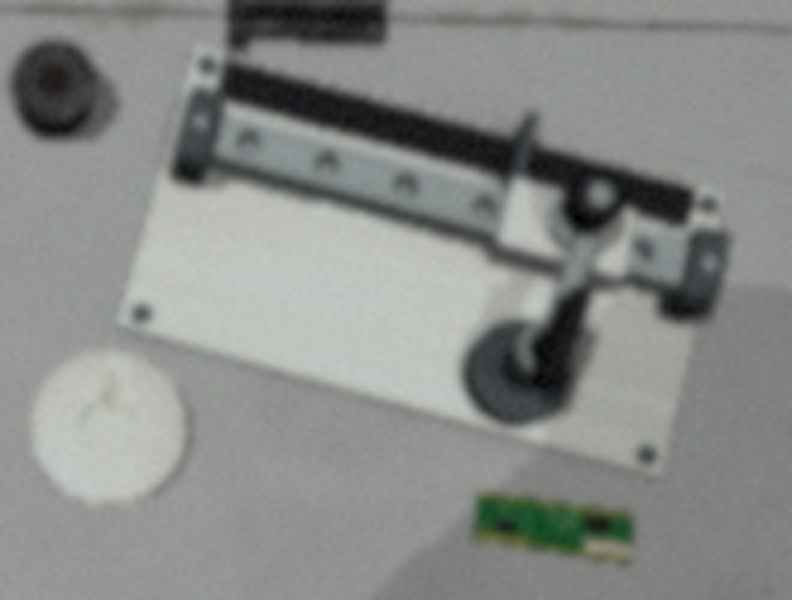

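```bash
cat > fit.py <<'E'
from h import *
a=load('top0')
f=lambda p,z:pz(a,260+p[0]/4.8,140+p[1]/4.8,z)
H=np.array([f(p,.046) for p in [(645,247),(485,205),(405,184),(327,160),(250,138)]])
S=np.array([f(p,.008) for p in [(207,65),(708,205),(648,454),(140,314)]])
hy=np.array([-85,-15,20,55,90])*1e-3
c=np.polyfit(hy,H[:,:2],1);d=c[0];print('ydir',d,np.linalg.norm(d),'org',c[1]);print(H,S.mean(0))
yaw=np.arctan2(-d[0],d[1]);print('yaw',yaw)
ax=np.array([np.cos(yaw),np.sin(yaw)]);ay=np.array([-np.sin(yaw),np.cos(yaw)])
print('S jig',[( (s[:2]-c[1])@ax,(s[:2]-c[1])@ay) for s in S])
print('wing',c[1]-.06*ax-.05*ay,'pl',c[1]-.05*ay, 'pl px',f((603,190),.106), 'wing px',f((565,310),.11))
print('loose',f((55,80),.04),f((110,425),.012),f((555,527),.004))
E
python3 fit.py
```

```text
ydir [0.25278854 0.97437626] 1.0066335660748011 org [ 0.54499529 -0.01911787]
[[ 0.52398252 -0.10246635  0.046     ]
 [ 0.54083624 -0.0333886   0.046     ]
 [ 0.54929483  0.00107389  0.046     ]
 [ 0.55914154  0.03466207  0.046     ]
 [ 0.56815259  0.06786409  0.046     ]] [ 0.5258604  -0.01440682  0.008     ]
yaw -0.25383994731398973
S jig [(np.float64(0.03990171269625732), np.float64(0.11689414292001926)), (np.float64(0.039028787111134444), np.float64(-0.11754488079368332)), (np.float64(-0.07867871229155173), np.float64(-0.11604738896046295)), (np.float64(-0.07907088331668362), np.float64(0.11571763422506423))]
wing [ 0.47436184 -0.05244827] pl [ 0.53243916 -0.06751563] pl px [ 0.53270243 -0.06920134  0.106     ] wing px [ 0.48225781 -0.05151286  0.11      ]
loose [0.59414677 0.15236071 0.04      ] [0.44720974 0.12524863 0.012     ] [ 0.40724801 -0.07059726  0.004     ]
```

```bash
python3 -m pendant '[[0.0428,-0.0414,0,0,0,0,1],[0.0428,-0.0414,0,0,0,0,1],[0.0428,-0.0414,0,0,0,0,1],[0.0428,-0.0414,0,0,0,0,1],[0.0428,-0.0414,0,0,0,0,1],[0.0428,-0.0414,0,0,0,0,1],[0.0428,-0.0414,0,0,0,0,1],[0.0428,-0.0414,0,0,0,0,1]]' 30
python3 -m pendant '[[0.0428,-0.0414,0,0,0,0,1],[0.0428,-0.0414,0,0,0,0,1],[0,0,0,0,0,-0.17,1],[0,0,0,0,0,-0.17,1],[0,0,0,0,0,-0.17,1],[0,0,0,0,0,-0.17,1],[0,0,0,0,0,-0.17,1],[0,0,0,0,0,-0.17,1]]'
python3 -m pendant '[[0,0,0,0,0,-0.17,1],[0,0,0,0,0,-0.17,1],[0,0,0,0,0,-0.17,1],[0,0,0,0,0,-0.17,1],[0,0,0,0,0,-0.17,1],[0,0,0,0,0,-0.17,1],[0,0,0,0,0,-0.17,1],[0,0,0,0,0,-0.17,1]]'
python3 - <<'E'
from h import *
w=take('wrist');save(w,'w0');st=read_state()
Rm=R.from_quat(st['tcp_rot']).as_matrix();print(st['tool_pos'],Rm,np.arctan2(Rm[1,0],Rm[0,0]),st['joint_positions'])
print(w['tool_from_camera'])
E
```

```text
time_s: 1.1
tool_pos: [0.4225, -0.1577, 0.2309]
tcp_rot: [0.985, 0.173, 0.0, 0.0]
wrist_force: [1.2, -0.3, 0.7]
finger_gap: 0.0915
grasp_force: 0.0
time_s: 2.1
tool_pos: [0.4741, -0.0524, 0.2307]
tcp_rot: [0.758, 0.653, -0.0, -0.0]
wrist_force: [0.0, -0.4, -0.3]
finger_gap: 0.0911
grasp_force: 0.0
time_s: 3.1
tool_pos: [0.4741, -0.0524, 0.2307]
tcp_rot: [0.147, 0.989, 0.0, -0.0]
wrist_force: [-0.2, -0.1, 0.2]
finger_gap: 0.091
grasp_force: 0.0
[ 0.47412581 -0.05246875  0.23072658] [[-9.59460622e-01  2.81842313e-01 -4.75097167e-04]
 [ 2.81842298e-01  9.59460739e-01  9.85947786e-05]
 [ 4.83625259e-04 -3.93046696e-05 -9.99999882e-01]] 2.85587891105192 [-2.35474801e-01  2.87043880e-01  1.69781592e+00 -1.63466950e-05
  1.15721785e+00 -1.52055082e+00]
[[-3.88659955e-04 -9.72143042e-01 -2.34388042e-01  6.53868242e-02]
 [ 9.99999919e-01 -3.54007055e-04 -1.89917660e-04 -5.65711440e-04]
 [ 1.01652111e-04 -2.34388097e-01  9.72143101e-01 -1.52872293e-01]
 [ 0.00000000e+00  0.00000000e+00  0.00000000e+00  1.00000000e+00]]
```

View pics/w0.png

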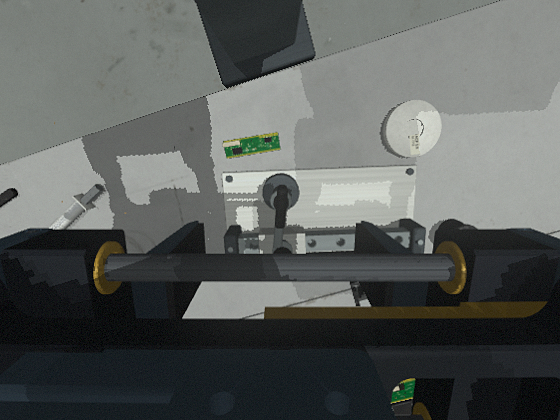

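The wrist view shows the jig squared up to the gripper, the wing knob at about (281,205) with its bar vertical in the image, and the plunger at (281,243), partly behind the gripper's rod.

Run:
```python
from h import *
a=load('w0');im=a['image'][160:310,215:425,::-1]
cv2.imwrite('pics/c2.png',cv2.resize(im,None,fx=3.8,fy=3.8,interpolation=cv2.INTER_CUBIC))
for v in range(176,256,4): print(v,*[np.round(pd(a,u,v),3) for u in (276,281,286)])
```

```text
176 [ 0.453 -0.051  0.026] [ 0.455 -0.045  0.026] [ 0.457 -0.039  0.026]
180 [ 0.458 -0.052  0.027] [ 0.46  -0.046  0.026] [ 0.461 -0.041  0.027]
184 [ 0.462 -0.054  0.026] [ 0.464 -0.048  0.029] [ 0.466 -0.042  0.026]
188 [ 0.465 -0.054  0.038] [ 0.456 -0.046  0.109] [ 0.458 -0.041  0.102]
192 [ 0.464 -0.054  0.075] [ 0.459 -0.047  0.11 ] [ 0.46  -0.042  0.11 ]
196 [ 0.467 -0.055  0.077] [ 0.463 -0.048  0.111] [ 0.464 -0.043  0.11 ]
200 [ 0.47  -0.055  0.086] [ 0.466 -0.049  0.112] [ 0.468 -0.045  0.111]
204 [ 0.469 -0.055  0.107] [ 0.47  -0.05   0.112] [ 0.472 -0.046  0.11 ]
208 [ 0.473 -0.056  0.108] [ 0.474 -0.051  0.111] [ 0.476 -0.047  0.108]
212 [ 0.476 -0.057  0.109] [ 0.477 -0.052  0.111] [ 0.504 -0.053  0.008]
216 [ 0.48  -0.058  0.111] [ 0.481 -0.054  0.11 ] [ 0.51  -0.055  0.007]
220 [ 0.484 -0.059  0.11 ] [ 0.485 -0.055  0.111] [ 0.515 -0.056  0.006]
224 [ 0.488 -0.06   0.11 ] [ 0.489 -0.056  0.111] [ 0.52  -0.058  0.007]
228 [ 0.502 -0.065  0.075] [ 0.493 -0.057  0.11 ] [ 0.52  -0.058  0.026]
232 [ 0.506 -0.067  0.076] [ 0.508 -0.061  0.075] [ 0.519 -0.058  0.043]
236 [ 0.511 -0.068  0.074] [ 0.512 -0.063  0.075] [ 0.521 -0.059  0.052]
240 [ 0.515 -0.069  0.074] [ 0.517 -0.064  0.074] [ 0.527 -0.061  0.05 ]
244 [ 0.519 -0.071  0.075] [ 0.521 -0.066  0.074] [ 0.526 -0.061  0.066]
248 [ 0.525 -0.072  0.073] [ 0.522 -0.066  0.085] [ 0.524 -0.061  0.082]
252 [ 0.411 -0.034  0.384] [ 0.522 -0.066  0.094] [ 0.524 -0.061  0.095]
```

View pics/c2.png

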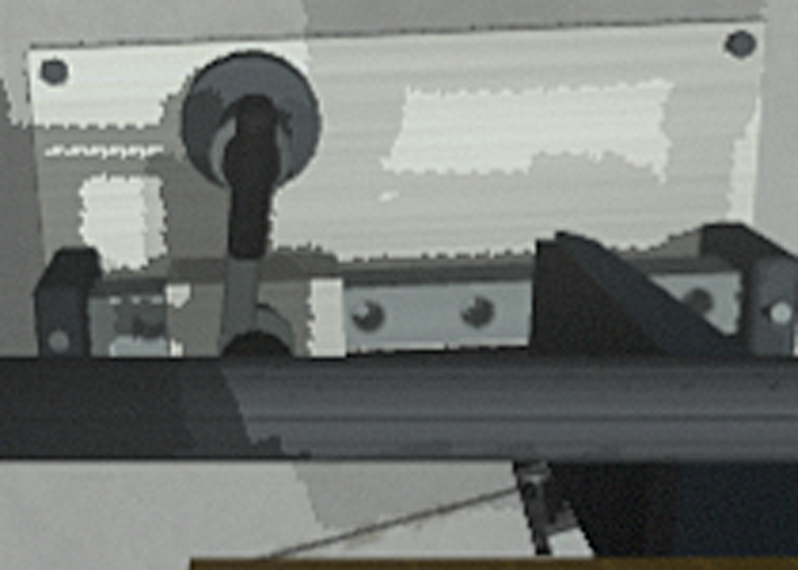

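```bash
python3 -m pendant '[[0,0,0.022,0,0,0,1],[0,0,0.022,0,0,0,1],[0,0,0.022,0,0,0,1],[0,0,0.022,0,0,0,0.7],[0,0,0.022,0,0,0,0.5],[0,0,0.02,0,0,0,0.4],[0,0,0,0,0,0,0.2],[0,0,0,0,0,0,0]]' 30
python3 -m pendant '[[0,0,0,0,0,0,0],[0,0,0,0,0,0,0],[0,0,0,0,0,0,0],[0,0,0,0,0,0,0],[0,0,0,0,0,0.0,0],[0,0,0,0,0,0,0],[0,0,0,0,0,0,0],[0,0,0,0,0,0,0]]'
```

```text
time_s: 4.15
tool_pos: [0.4746, -0.0525, 0.1015]
tcp_rot: [0.151, 0.989, -0.0, 0.0]
wrist_force: [0.3, -0.1, 0.1]
finger_gap: 0.0441
grasp_force: 0.0
time_s: 5.15
tool_pos: [0.4748, -0.0517, 0.1012]
tcp_rot: [0.15, 0.989, 0.001, 0.0]
wrist_force: [2.8, 11.2, 2.9]
finger_gap: 0.0132
grasp_force: 30.0
```

```bash
python3 -m pendant '[[0,0.001,0,0,0,0.1,0],[0,0,0,0,0,0.13,0],[0,0,0,0,0,0.13,0],[0,0,0,0,0,0.13,0],[0,0,0,0,0,0.13,0],[0,0,0,0,0,0.13,0],[0,0,0,0,0,0.13,0],[0,0,0,0,0,0.13,0]]' 40
python3 -m pendant '[[0,0,0,0,0,0.03,0],[0,0,0,0,0,0.03,0],[0,0,0,0,0,0,0],[0,0,0,0,0,0,0],[0,0,0,0,0,0,0],[0,0,0,0,0,0,0.1],[0,0,0,0,0,0,0.2],[0,0,0,0,0,0,0.4]]'
```

```text
time_s: 6.15
tool_pos: [0.4746, -0.0516, 0.1012]
tcp_rot: [0.63, 0.776, -0.0, 0.0]
wrist_force: [-2.4, -0.7, 4.4]
finger_gap: 0.0123
grasp_force: 40.0
time_s: 7.15
tool_pos: [0.4747, -0.0515, 0.101]
tcp_rot: [0.652, 0.758, 0.0, 0.0]
wrist_force: [0.4, -0.2, 0.1]
finger_gap: 0.0256
grasp_force: 0.0
```

```bash
python3 -m pendant '[[0,0,-0.03,0,0,0,0.6],[0,0,-0.04,0,0,0,0.7],[0,0,-0.03,0,0,-0.17,0.7],[0,0,-0.03,0,0,-0.17,0.7],[0,0,0,0,0,-0.17,0.7],[0,0,0,0,0,-0.17,0.7],[0,0,0,0,0,-0.17,0.7],[0,0,0,0,0,-0.17,0.7]]'
python3 -m pendant '[[0,0,0,0,0,-0.094,0.7],[-0.015,0,0,0,0,0,0.7],[-0.015,0,0,0,0,0,0.7],[-0.015,0,0,0,0,0,0.7],[-0.015,-0.001,0,0,0,0,0.7],[0,0,0,0,0,0,0.7],[0,0,0,0,0,0,0.7],[0,0,0,0,0,0,0.7]]'
python3 - <<'E'
from h import *
w=take('wrist');save(w,'w1');st=read_state()
Rm=R.from_quat(st['tcp_rot']).as_matrix();print(st['tool_pos'],np.arctan2(Rm[1,0],Rm[0,0]))
im=w['image'][160:310,185:395,::-1]
cv2.imwrite('pics/c3.png',cv2.resize(im,None,fx=3.8,fy=3.8,interpolation=cv2.INTER_CUBIC))
t=take('top');save(t,'top1')
im2=t['image'][140:265,260:425,::-1]
cv2.imwrite('pics/c4.png',cv2.resize(im2,None,fx=4.8,fy=4.8,interpolation=cv2.INTER_CUBIC))
E
```

```text
time_s: 8.15
tool_pos: [0.4745, -0.0515, 0.2309]
tcp_rot: [0.173, 0.985, 0.0, -0.0]
wrist_force: [-0.7, 0.2, -0.8]
finger_gap: 0.0637
grasp_force: 0.0
time_s: 9.15
tool_pos: [0.532, -0.0675, 0.231]
tcp_rot: [0.127, 0.992, 0.0, -0.0]
wrist_force: [0.5, 0.5, -1.0]
finger_gap: 0.0636
grasp_force: 0.0
[ 0.53198689 -0.06751902  0.23101664] 2.886189002358027
```

View pics/w1.png

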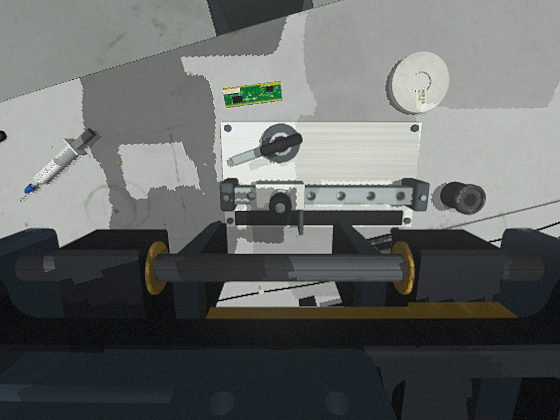

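The wing's lug now points left (tip at ~(232,160)), clear of the plunger knob at (280,203). The board stop's arm is at about (301,222).

Run:
```python
from h import *
a=load('w1')
o=np.array([.545,-.0191]);yw=-.2538;ax=np.array([np.cos(yw),np.sin(yw)]);ay=np.array([-ax[1],ax[0]])
J=lambda p:np.round([(p[:2]-o)@ax*1e3,(p[:2]-o)@ay*1e3,p[2]*1e3],0)
for v in range(192,236,4): print(v,*[J(pd(a,u,v)) for u in (268,274,280,286,292,297,301,303)])
# knob top centroid
pts=np.array([pd(a,u,v) for v in range(185,225) for u in range(262,296)]);k=pts[(pts[:,2]>.1)&(pts[:,2]<.12)]
print(J(k.mean(0)),J(k.min(0)),J(k.max(0)),k.mean(0),len(k))
g=np.array([pd(a,u,v) for v in range(120,175) for u in range(215,310)]);w=g[(g[:,2]>.1)&(g[:,2]<.12)];c=w[:,:2]-w[:,:2].mean(0);d=np.linalg.svd(c)[2][0] if len(c)<9000 else 0
print('wing q',yw-np.arctan2(d[1],d[0]),J(w.mean(0)))
```

```text
192 [ -6. -64.  50.] [ -8. -57.  66.] [ -8. -50.  65.] [ -8. -43.  65.] [ -6. -36.  50.] [ -6. -31.  51.] [ -5. -26.  49.] [ -6. -24.  50.]
196 [ -1. -64.  50.] [ -9. -56.  93.] [-11. -50. 100.] [ -9. -44.  91.] [ -1. -36.  51.] [ -1. -30.  51.] [ -1. -26.  50.] [ -1. -24.  50.]
200 [  4. -64.  51.] [ -8. -56. 105.] [ -8. -50. 107.] [ -8. -44. 106.] [  4. -36.  50.] [  4. -30.  51.] [  4. -26.  51.] [  4. -23.  50.]
204 [  8. -64.  51.] [ -4. -56. 106.] [ -4. -50. 105.] [ -4. -44. 106.] [  8. -36.  51.] [  9. -30.  49.] [  8. -26.  51.] [  9. -23.  49.]
208 [ 13. -64.  50.] [  0. -56. 106.] [  0. -50. 105.] [  0. -44. 104.] [ 13. -36.  50.] [ 13. -30.  50.] [ 13. -26.  50.] [ 13. -23.  49.]
212 [ 28. -66.  11.] [  4. -56. 105.] [  4. -50. 105.] [  5. -44. 103.] [ 27. -34.  13.] [ 28. -28.  12.] [ 19. -25.  47.] [ 19. -23.  46.]
216 [ 33. -66.  12.] [  9. -56. 104.] [  8. -50. 105.] [  8. -44. 106.] [ 33. -34.  11.] [ 33. -28.  12.] [ 24. -25.  48.] [ 24. -23.  45.]
220 [ 39. -66.   9.] [ 39. -58.  11.] [ 39. -50.  11.] [ 39. -42.  10.] [ 38. -34.  12.] [ 39. -28.  11.] [ 29. -25.  47.] [ 29. -23.  45.]
224 [ 44. -66.  11.] [ 44. -58.  10.] [ 44. -50.  11.] [ 44. -42.  11.] [ 44. -34.  11.] [ 44. -28.  12.] [ 34. -25.  47.] [ 34. -23.  45.]
228 [ 53. -66.  -1.] [ 53. -58.  -1.] [ 53. -50.  -1.] [ 54. -42.  -3.] [ 53. -34.  -1.] [ 54. -27.  -2.] [ 39. -25.  46.] [ 53. -19.  -1.]
232 [ 59. -66.  -2.] [ 59. -58.  -1.] [ 59. -50.  -2.] [ 59. -42.  -1.] [ 59. -34.  -1.] [ 59. -27.  -1.] [ 43. -25.  48.] [ 59. -19.  -0.]
[ -1. -50. 105.] [ -8. -64. 100.] [  8. -37. 107.] [ 0.53176013 -0.06743439  0.10487628] 400
wing q 1.2312104148014384 [-60. -49. 111.]
```

```bash
python3 -m pendant '[[0,0,0.023,0,0,0,0.7],[0,0,0.023,0,0,0,0.7],[0,0,0.023,0,0,0,0.7],[0,0,0.023,0,0,0,0.7],[0,0,0.023,0,0,0,0.6],[0,0,0.021,0,0,0,0.5],[0,0,0,0,0,0,0.3],[0,0,0,0,0,0,0]]' 40
python3 -m pendant '[[0,0,0,0,0,0,0],[0,0,0,0,0,0,0],[0,0,0,0,0,0,0],[0,0,0,0,0,0,0],[0,0,0,0,0,0,0],[0,0,0,0,0,0,0],[0,0,0,0,0,0,0],[0,0,0,0,0,0,0]]'
```

```text
time_s: 10.25
tool_pos: [0.5327, -0.0677, 0.0957]
tcp_rot: [0.127, 0.992, -0.0, 0.0]
wrist_force: [0.1, -0.6, 0.4]
finger_gap: 0.0285
grasp_force: 0.0
time_s: 11.25
tool_pos: [0.5329, -0.0677, 0.0958]
tcp_rot: [0.127, 0.992, -0.0, 0.001]
wrist_force: [-0.6, 0.2, 8.0]
finger_gap: 0.0209
grasp_force: 40.0
```

```bash
python3 -m pendant '[[0,0,-0.003,0,0,0,0],[0,0,-0.003,0,0,0,0],[0,0,-0.003,0,0,0,0],[0,0,-0.003,0,0,0,0],[0,0,-0.0025,0,0,0,0],[0,0,0,0,0,0,0],[0,0,0,0,0,0,0],[0,0,0,0,0,0,0]]'
```

```text
time_s: 12.25
tool_pos: [0.5326, -0.0677, 0.1094]
tcp_rot: [0.127, 0.992, -0.0, 0.0]
wrist_force: [5.4, -0.4, -10.5]
finger_gap: 0.0209
grasp_force: 40.0
```

```bash
python3 -m pendant '[[0,0.005,0,0,0,0,0],[0,0.005,0,0,0,0,0],[0,0.005,0,0,0,0,0],[0,0.005,0,0,0,0,0],[0,0.005,0,0,0,0,0],[0,0.005,0,0,0,0,0],[0,0.005,0,0,0,0,0],[0,0,0,0,0,0,0]]'
```

```text
time_s: 13.25
tool_pos: [0.5415, -0.0336, 0.1094]
tcp_rot: [0.127, 0.992, -0.0, 0.0]
wrist_force: [6.1, 0.5, -10.8]
finger_gap: 0.0209
grasp_force: 40.0
```

```bash
python3 -m pendant '[[0,0,0.003,0,0,0,0],[0,0,0.003,0,0,0,0],[0,0,0.003,0,0,0,0],[0,0,0.003,0,0,0,0],[0,0,0.0025,0,0,0,0],[0,0,0,0,0,0,0],[0,0,0,0,0,0,0],[0,0,0,0,0,0,0]]'
```

```text
time_s: 14.25
tool_pos: [0.5417, -0.0338, 0.0958]
tcp_rot: [0.127, 0.992, 0.0, 0.001]
wrist_force: [1.3, 1.3, 8.2]
finger_gap: 0.0208
grasp_force: 40.0
```

```bash
python3 -m pendant '[[0,0,0.0005,0,0,0,0],[0,0,0,0,0,0,0],[0,0,0,0,0,0,0],[0,0,0,0,0,0,0],[0,0,0,0,0,0,0],[0,0,0,0,0,0,0],[0,0,0,0,0,0,0],[0,0,0,0,0,0,0]]'
python3 - <<'E'
from h import *
w=take('scene');save(w,'s2')
im=w['image'][130:260,220:400,::-1]
cv2.imwrite('pics/c5.png',cv2.resize(im,None,fx=4.4,fy=4.4,interpolation=cv2.INTER_CUBIC))
E
```

```text
time_s: 15.25
tool_pos: [0.5418, -0.0338, 0.0957]
tcp_rot: [0.127, 0.992, -0.0, 0.001]
wrist_force: [-0.6, 1.2, 17.2]
finger_gap: 0.0211
grasp_force: 40.0
```

View pics/c5.png

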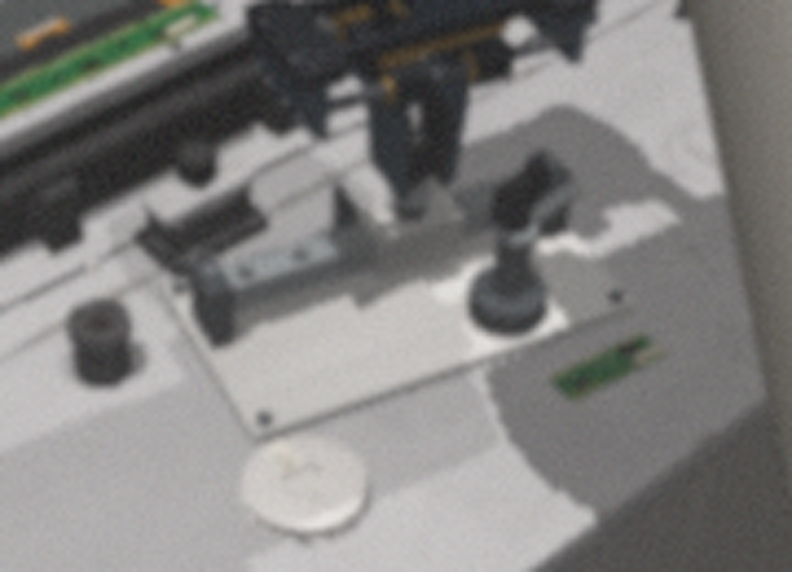

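The section (crop ~(410,215)) has moved one hole and the fingers hold the knob. The push rises from 8 to 17 N with no more travel, so the pin is seated. The wing's lug is clear and the loose things have not been disturbed.

```bash
python3 -c "from station import close_job; print(close_job())"
```

```text
the job is handed in; nothing more can be done
None
```

The job is handed in at about 15 s of the 43 s: by my readings the wing knob is past its detent (about 1.23 rad), the section is one hole along (about 35 mm), the pin is home and still gripped at 40 N, and the loose things look untouched; no verdict came back.

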